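# Refit and hold the turntable controller's jog knob

## Robot

A 6-joint arm with a two-finger parallel gripper is mounted at the origin on the work surface; the furniture and walls round the work are solid. World frame = base frame: x ahead of the robot, y to its left, z up, the work surface at z = 0. Lengths are in m, angles in rad, forces in N, time in s.
With the tool pointing down it reaches from about 0.275 to 0.825 m from the base axis. Payload 5.2 kg.
Tool frame: the origin (TCP) lies midway between the tips of the shut fingers; the grasp point (between the pads) lies 19 mm behind it (r.hold_point_z is the z of the grasp point in the tool frame, in m); z points along the fingers, y is the line along which they close (so a half turn about z gives the same grasp; the last joint's range is limited). The gripper opens to 93 mm and grips with 3 to 60 N. Pads are 15 mm wide; open, the fingers measure 128 mm over their backs; the gripper's body (75 mm by 188 mm) begins 65 mm behind the grasp point.
Start: joints at [1.009, 0.259, 1.535, -0, 1.348, -0.203], TCP at [0.193, 0.515, 0.219] pointing down, gripper open.
Joint ranges: [-3.14, 3.14], [-0.91, 2.08], [0.19, 2.58], [-1.22, 4.36], [0.22, 2.71], [-3.12, 3.12]. Speed limits (rad/s): [2.57, 2.57, 3.14, 3.14, 3.14, 3.14].

## Interface

Orientations are given as a unit quaternion [x, y, z, w].
In Python, from plant import r, imaging, spotter gives the robot as it stands. Calls block until the motion is done:
- r.goto(position, orientation): joint-space move of the TCP to a pose.
- r.move_straight(position, rot=None, speed=0.15): straight line of the TCP; rot=None keeps the orientation; speed is the mean speed in m/s.
- r.goto_joints(angles): joint-space move.
- r.gripper_to(opening): finger opening in m; the grip force is fixed at half the most; returns when the fingers have stopped.
- r.wait(seconds).
- r.inverse_kinematics(position, orientation): joint angles nearest the present ones, or None.
- r.sense(): the state.
- imaging.snapshot(name): name is "scene" or "top"; returns a dict with "image" (480x640x3 uint8, blue, green, red), "range_z" (480x640 float32, m along the optical axis (not along the pixel's ray), 0 where there is no reading), "mtx" (3x3 intrinsics, pixels), "cam_to_world" (4x4, takes a point from camera to world coordinates). Camera axes: x right, y down, z forward; pixel columns grow to the right and rows downward; lengths in m; the calibration is good to about 2 mm. A picture is of the moment at which its call begins.
A pose or a line that the arm cannot do raises r.Unreachable and nothing moves.
- r.job_done(): hands the job in; it is judged then, once.
Trained networks look in a picture, given as the dict that the camera call returned (one of the last four; its "shot" number tells which), for a name from the list of things; names that differ only in an ending like _2 or _b are one class to them, and where a whole thing is asked for, a point or a joint stands for the part that bears it (a point fixed in the world has none). Each returns a list of dicts, best first, with "score" (0 to 1); they miss things now and then, are a little off and sometimes report something else, mostly with a low value. They report only what shows in the picture. A call takes as long as a camera call.
- spotter.look_for(target, picture): "point" ([x, y, z] in m, in the coordinates of the camera as it stood for that picture, good to about 4 mm: the middle of the surface that is visible of it).
- spotter.silhouettes(target, picture): "mask" (480x640 bool, what is visible of it).
- spotter.spot_point(target, picture): "point" ([x, y, z] in m, in the coordinates of the camera as it stood for that picture, good to about 4 mm: a listed point, or the origin of a listed thing).
The state is a dict: "t": time; "joint_positions": joint angles; "joint_vel": joint speeds; "effort": joint torques, N m; "ee_pos": TCP position; "ee_rot": TCP orientation; "wrist_force": force on the tool from outside, world axes, zero at the start; "moment": the same for the moment, N m; "finger_gap": finger opening in m; "grasp_force": force on a finger pad.
Only numpy, scipy, OpenCV 4.12 (cv2) and the standard library are available. Lean on these libraries where they do the work, as an engineer would, in place of code of your own. Each camera call takes 0.05 s, during which the arm holds its last target. There are 200 camera calls.

## Task

Get the photo turntable ready to jog: first turn the black trim knob on its controller until its white pointer stands at the red zero mark. Then pick up the loose orange jog knob, turn it so that the flat in its bore matches the flat of the brass D-shaft, and push it onto the shaft until the sprung steel collar underneath is pressed fully down. Finish while still holding the knob pressed down like that, with the trim still at zero and the other things on the desk left where they are.

Things in the scene. Friction and masses are not known exactly. Their poses are not given: they have to be found in the camera images.
- unit: the turntable's controller: grey case 150 (x) x 270 (y) x 52 mm high with an aluminium top panel, fixed to the desk; origin at the centre of its underside, z up. On its panel, 52 mm up: the trim knob at its y = -68 mm and the D-shaft at its y = +68 mm (both at its x = 0)
- trim_grip (a point): centre of the top of the black trim knob, 88 mm above the desk; its x axis is the direction of the white pointer and it turns with the knob. The knob is a grip bar 40 mm long (along x), 14 mm wide and 24 mm high on a round skirt 42 mm across whose top is 24 mm below this point. It cannot be lifted off
- trim (a joint): angle of the trim knob in rad: 0 with the pointer at the long red zero mark (the controller's +x, the side away from the robot), growing counterclockwise seen from above; it starts between 0.55 and 1.3, turns from -2.2 to 2.2 against about 0.05 N m of friction and stays where it is left
- shaft_top (a point): centre of the top end of the upright brass D-shaft, 75 mm above the desk, 23 mm above the panel; its x axis points from the axis to the flat's side. The shaft is 18 mm in diameter with a flat 5 mm from the axis all along it, and a 1.5 mm chamfer on top
- shaft (a joint): angle of the D-shaft in rad, 0 with its flat to the controller's +x, growing counterclockwise from above; a different angle each time, held by about 0.15 N m of friction. A yellow mark on the black index plate at its foot and a black line on its end point to the flat's side
- collar (a joint): how far the sprung steel collar round the shaft is pressed down, in m: 0 up (its top 11 mm above the panel), 0.008 fully down (3 mm above the panel). The collar is a ring 41 mm outside and 24 mm inside; the spring pushes up with 3.6 N at 0 and 8.4 N fully down
- knob: the loose orange jog knob, 49 mm high, about 70 g, standing on the desk bore down; origin at the centre of its underside, z up, x axis toward the white pointer line. Round skirt 47 mm across and 25 mm high, on it a grip bar 44 mm long (along x), 16 mm wide and 24 mm high
- knob_bore (a point): middle of the bore's mouth in the knob's underside, axes as the knob's. D-bore 20 mm in diameter, 21 mm deep, chamfered mouth, flat 6 mm from the axis on the pointer (x) side: on the shaft, the x axes of knob and shaft_top point the same way within 0.13 rad. Collar fully down: this point is 20 mm below the shaft's top
- glue_bottle: white glue bottle with a dark grey cap, 43x42x134 mm, standing; a bystander, to be left alone; origin at the centre of its underside
- stapler: red desk stapler, 30x132x44 mm; a bystander, to be left alone; origin at the centre of its underside
- tape_measure: yellow and black pocket tape measure, 30x62x52 mm; a bystander, to be left alone; origin at the centre of its underside
- masking_tape: roll of masking tape lying flat, 100 mm across, 25 mm high; a bystander, to be left alone; origin at the centre of its underside
- foam_block: L-shaped light blue foam block lying on the desk, 50x80x30 mm; a bystander, to be left alone; origin at the centre of its underside
- marker: green and white marker pen, 17x135x16 mm; a bystander, to be left alone; origin at the centre of its underside
- eraser: blue and white eraser, 22x52x13 mm; a bystander, to be left alone; origin at the centre of its underside
- weight: dark grey turned steel paper weight with a small knob on top, 50 mm across, 46 mm high; a bystander, to be left alone; origin at the centre of its underside

How it is judged:
On the way, in this order (a step that is already met when the one before it is completed fails the run):
1. the trim knob's pointer is at the zero mark, within 0.1 rad, while the orange knob still stands on the desk (value of joint trim between -0.1 and 0.1 rad and height (world z) of knob below 0.01 m), for 0.3 s.
2. the orange knob has been lifted clear of the desk (height (world z) of knob above 0.03 m), for 0.1 s.
At the end, for the whole second after the job is handed in: the fingers (over 3 N) hold the orange knob at rest on the D-shaft: within 3 mm of its axis, over 16.5 mm down it, flats within 0.25 rad, tilt under 0.12 rad, the collar pressed by more than 6 of its 8 mm; the trim within 0.12 rad of zero (value of joint trim between -0.12 and 0.12 rad and value of joint collar above 0.006 m and horizontal distance between knob and shaft_top below 0.003 m and z of knob in the frame of shaft_top between -0.023 and -0.0165 m and angle between the x axis of knob and the x axis of shaft_top, either way round below 0.25 rad and angle between knob's own z axis and vertical below 0.12 rad and contact force between the fingers and knob above 3 N and linear speed of knob below 0.02 m/s); the arm keeps its last pose, push and grip.
It fails at once if a bystander is moved by more than 30 mm (distance of any of glue_bottle, stapler, tape_measure, masking_tape, foam_block, marker, eraser, weight from where it was at the start of the episode above 0.03 m).
It also fails if it takes over 54 s, if anything falls off the work surface, if the arm or the gripper's body presses on something with over 40 N, if the wrist force passes 120 N, or if a joint passes its speed limit or range.

## Working session

There is one attempt and no reset: what is moved stays moved. The work goes in short steps, each a Python script; the robot and the scene stay as the last script left them, time stands still between calls to the robot, and variables do not carry over. Pictures are saved under pics/ and viewed, at most 10 in all, crops included, and the job is handed in when it is done.

```bash
ls; mkdir -p pics; cat > h.py <<'E'
import numpy as np, cv2
from scipy.spatial.transform import Rotation as R
from plant import r, imaging, spotter
def w(p,s): return (s["cam_to_world"]@np.r_[p,1])[:3]
def cloud(s,m=None):
    z=s["range_z"]; v,u=np.nonzero((z>0) if m is None else (z>0)&m)
    d=z[v,u]; P=np.linalg.inv(s["mtx"])@np.c_[u,v,np.ones(len(u))].T*d
    return (s["cam_to_world"][:3,:3]@P).T+s["cam_to_world"][:3,3]
def proj(p,s):
    c=np.linalg.inv(s["cam_to_world"])@np.r_[p,1]; q=s["mtx"]@c[:3]; return q[:2]/q[2]
def down(a): # tool y (closing line) at world angle a
    y=np.array([np.cos(a),np.sin(a),0]); z=np.array([0,0,-1.]); x=np.cross(y,z)
    return R.from_matrix(np.c_[x,y,z]).as_quat()
E
python3 - <<'E'
from h import *
np.set_printoptions(precision=4,suppress=True)
for n in ("scene","top"):
    s=imaging.snapshot(n); cv2.imwrite(f"pics/{n}0.png",s["image"]); print(n,s["cam_to_world"][:3].round(3).tolist(),s["mtx"][0,0])
    for t in ("trim_grip","shaft_top","knob","knob_bore","unit"):
        for d in spotter.spot_point(t,s)[:2]:
            p=w(d["point"],s); print(t,round(d["score"],2),p,proj(p,s).round())
print(r.sense())
E
```

```text
pics
plant.py
scene [[0.467, -0.546, 0.695, -0.457], [-0.884, -0.27, 0.381, -0.607], [-0.02, -0.793, -0.609, 0.939]] 618.0515059769373
trim_grip 0.59 [0.4994 0.0512 0.0876] [284. 233.]
shaft_top 0.56 [0.5104 0.1867 0.0747] [240. 220.]
knob 0.56 [ 0.5422 -0.2229  0.0024] [399. 285.]
knob_bore 0.67 [ 0.542  -0.2211  0.0034] [398. 284.]
unit 0.57 [ 0.5048  0.123  -0.0001] [263. 253.]
unit 0.44 [ 0.3657  0.0537 -0.0017] [255. 296.]
top [[-0.406, -0.869, 0.284, 0.265], [-0.914, 0.385, -0.128, 0.084], [0.002, -0.311, -0.95, 1.048]] 449.29001741844286
trim_grip 0.8 [0.5078 0.053  0.0899] [296. 269.]
shaft_top 0.93 [0.511  0.1885 0.0734] [239. 294.]
knob 0.63 [ 0.545  -0.2211  0.0001] [395. 220.]
knob_bore 0.76 [ 0.5431 -0.2203 -0.0002] [395. 221.]
knob_bore 0.41 [ 0.3558 -0.265  -0.0011] [447. 282.]
unit 0.75 [0.5073 0.1232 0.0004] [271. 290.]
{'t': 0.6, 'joint_positions': array([ 1.0092,  0.2586,  1.535 ,  0.    ,  1.348 , -0.2028]), 'joint_vel': array([ 0.0002, -0.002 ,  0.0027,  0.0012, -0.0014,  0.0003]), 'effort': array([ -0.0004, -43.6946, -28.4187,   0.072 ,   0.0314,  -0.    ]), 'ee_pos': array([0.1931, 0.515 , 0.2187]), 'ee_rot': array([ 0.1784,  0.984 ,  0.    , -0.    ]), 'wrist_force': array([0.3269, 0.1454, 0.2437]), 'moment': array([-0.0597, -0.0053,  0.0581]), 'grasp_force': 0.0, 'finger_gap': 0.09291639842440895}
```

View pics/top0.png

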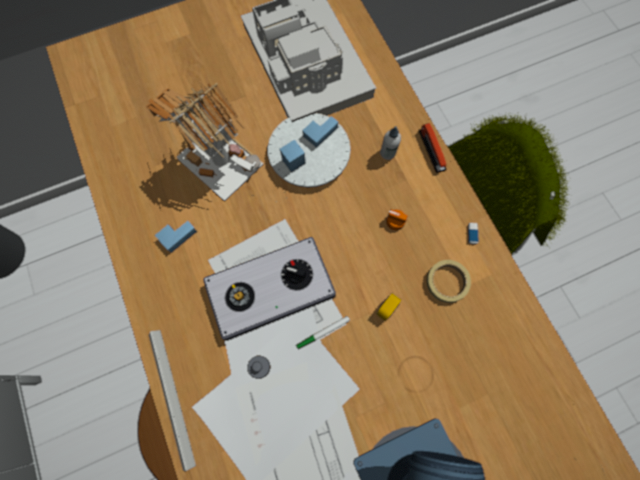

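View pics/scene0.png

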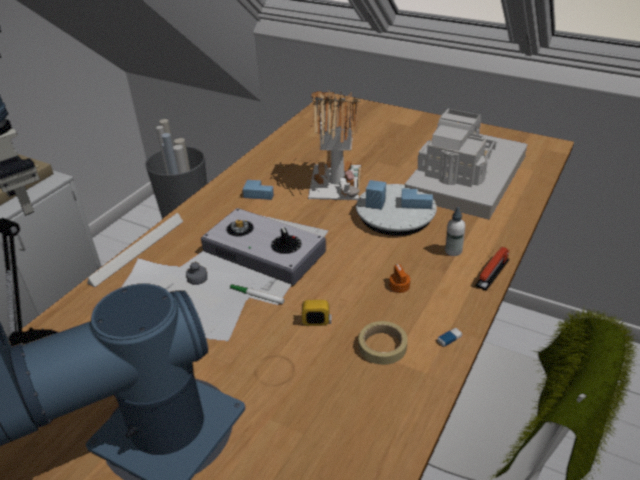

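```bash
python3 - <<'E'
from h import *
np.set_printoptions(precision=4,suppress=True)
def band(s,c,rad,z0,z1):
    P=cloud(s); k=(np.hypot(*(P[:,:2]-c).T)<rad)&(P[:,2]>z0)&(P[:,2]<z1); return P[k]
for n in ("scene","top"):
    s=imaging.snapshot(n)
    for nm,c,rad,z0,z1 in (("trim",(.505,.052),.03,.08,.095),("shaft",(.511,.188),.015,.068,.08),("knob",(.544,-.221),.03,.042,.056)):
        P=band(s,c,rad,z0,z1)
        if len(P)<5: print(n,nm,len(P)); continue
        rc=cv2.minAreaRect((P[:,:2]*1000).astype(np.float32))
        mu=P.mean(0); l,v=np.linalg.eigh(np.cov(P[:,:2].T)); a=np.arctan2(v[1,1],v[0,1])
        print(n,nm,len(P),mu,"ang mod pi",a%np.pi,"rect",np.round(rc,1) if 0 else rc, "z med",np.median(P[:,2]))
    P=cloud(s);k=(abs(P[:,2]-.052)<.006)&(abs(P[:,0]-.505)<.12)&(abs(P[:,1]-.12)<.18);print("panel",cv2.minAreaRect((P[k,:2]*1000).astype(np.float32)),np.median(P[k,2]))
    im=s["image"]
    cs=[]
    for c in ((.505,.052,.088),(.511,.188,.06),(.544,-.221,.049)):
        u,v=proj(np.array(c),s).astype(int); cs.append(cv2.resize(im[v-28:v+28,u-28:u+28],(266,266),interpolation=cv2.INTER_CUBIC))
    cv2.imwrite(f"pics/c_{n}.png",np.hstack(cs))
a=cv2.imread("pics/c_scene.png");b=cv2.imread("pics/c_top.png");cv2.imwrite("pics/c.png",np.vstack([a,b]))
E
```

```text
scene trim 75 [0.501  0.0502 0.0858] ang mod pi 0.889370892543704 rect ((502.8603515625, 51.502994537353516), (43.69203567504883, 13.809526443481445), 47.99322509765625) z med 0.0860875462790055
scene shaft 31 [0.5061 0.186  0.0729] ang mod pi 1.3733091398223938 rect ((506.63079833984375, 185.8559112548828), (15.811589241027832, 15.032652854919434), 33.26240158081055) z med 0.07301988564955608
scene knob 103 [ 0.5386 -0.2247  0.0474] ang mod pi 0.7783848366622017 rect ((539.1207275390625, -224.9691162109375), (43.468017578125, 16.724119186401367), 43.591896057128906) z med 0.04771866466329111
panel ((504.2366027832031, 118.5963363647461), (270.3419189453125, 152.47695922851562), 87.84382629394531) 0.050804091768866744
top trim 121 [0.5039 0.0558 0.0873] ang mod pi 0.8314005074364256 rect ((505.0103454589844, 55.487918853759766), (39.111263275146484, 14.554936408996582), 48.21742630004883) z med 0.08752448347365438
top shaft 48 [0.5076 0.1907 0.0744] ang mod pi 1.4353234296058222 rect ((507.8699951171875, 190.55355834960938), (15.10961627960205, 15.001657485961914), 23.023517608642578) z med 0.07476371181640012
top knob 131 [ 0.5414 -0.2198  0.048 ] ang mod pi 0.7683699184792188 rect ((542.1043090820312, -219.99766540527344), (44.26079559326172, 16.719507217407227), 44.275550842285156) z med 0.04813518794717986
panel ((506.99853515625, 123.25225830078125), (268.8834533691406, 149.78250122070312), 88.04824829101562) 0.05193439604619621
```

View pics/c.png

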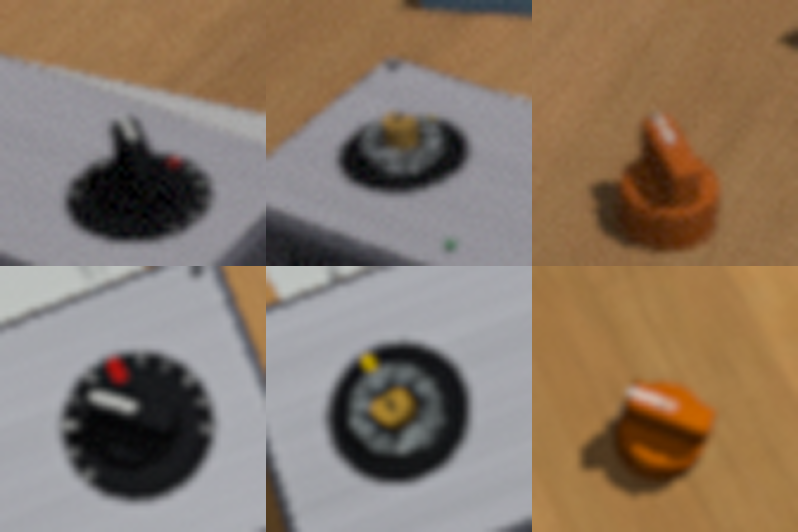

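The trim pointer (end at about px 112,402 in the crop) is counterclockwise of the red mark. The knob's pointer points up-left and the shaft's yellow mark sits up-left of the shaft. Next I measure the shaft's angle and check IK.

```bash
python3 - <<'E'
from h import *
np.set_printoptions(precision=4,suppress=True)
for n,tc,sc,kc in (("scene",(.5015,.051),(.506,.186),(.5391,-.225)),("top",(.5045,.0555),(.5078,.1906),(.542,-.220))):
    s=imaging.snapshot(n); hsv=cv2.cvtColor(s["image"],cv2.COLOR_BGR2HSV)
    def onplane(m,z):
        v,u=np.nonzero(m); d=s["cam_to_world"][:3,:3]@(np.linalg.inv(s["mtx"])@np.c_[u,v,np.ones(len(u))].T); o=s["cam_to_world"][:3,3]
        return (o[:,None]+d*(z-o[2])/d[2]).T
    yel=cv2.inRange(hsv,(20,150,110),(34,255,255))>0; red=((hsv[...,0]<8)|(hsv[...,0]>172))&(hsv[...,1]>130)&(hsv[...,2]>80)
    wh=(hsv[...,1]<70)&(hsv[...,2]>150)
    for nm,m,z,c,r0,r1 in (("yellow",yel,.054,sc,.018,.032),("red",red,.053,tc,.018,.036),("trimptr",wh,.088,tc,.0,.021),("knobptr",wh,.049,kc,0,.024)):
        P=onplane(m,z)[:,:2]-c; P=P[(np.hypot(*P.T)>r0)&(np.hypot(*P.T)<r1)]
        if len(P): mu=P.mean(0); print(n,nm,len(P),mu,"ang",np.arctan2(mu[1],mu[0]))
q0=r.sense()["joint_positions"]
for a in np.arange(-4,5)*np.pi/4: 
    print(round(a,2),[None if (q:=r.inverse_kinematics(p,down(a))) is None else q.round(2)[[0,5]] for p in ([.504,.0535,.067],[.541,-.222,.029],[.507,.188,.09])])
E
```

```text
scene yellow 2 [0.0168 0.0125] ang 0.6395531682691724
scene red 2 [ 0.0322 -0.0014] ang -0.04243749886652922
scene trimptr 28 [ 0.0049 -0.001 ] ang -0.1914894328908284
top yellow 7 [0.0292 0.0051] ang 0.17142752629209693
top red 19 [ 0.0289 -0.0011] ang -0.03943970670129342
top trimptr 9 [0.0066 0.0064] ang 0.7693837200544029
top knobptr 6 [0.0123 0.0099] ang 0.6751068382283059
-3.14 [array([-0.11,  3.03]), array([-0.58,  2.56]), array([ 0.15, -2.99])]
-2.36 [array([-0.11,  2.24]), array([-0.58,  1.78]), array([0.15, 2.5 ])]
-1.57 [array([-0.11,  1.46]), array([-0.58,  0.99]), array([0.15, 1.72])]
-0.79 [array([-0.11,  0.67]), array([-0.58,  0.21]), array([0.15, 0.93])]
0.0 [array([-0.11, -0.11]), array([-0.58, -0.58]), array([0.15, 0.15])]
0.79 [array([-0.11, -0.9 ]), array([-0.58, -1.37]), array([ 0.15, -0.64])]
1.57 [array([-0.11, -1.69]), array([-0.58, -2.15]), array([ 0.15, -1.42])]
2.36 [array([-0.11, -2.47]), array([-0.58, -2.94]), array([ 0.15, -2.21])]
3.14 [array([-0.11,  3.03]), array([-0.58,  2.56]), array([ 0.15, -2.99])]
```

```bash
python3 - <<'E'
from h import *
np.set_printoptions(precision=4,suppress=True)
def st(l): s=r.sense(); print(l,round(s["t"],2),s["ee_pos"],"F",s["wrist_force"],"M",s["moment"],s["finger_gap"],s["grasp_force"])
a=0.845-np.pi/2; c=np.array([.5035,.0535,0])
r.goto(c+[0,0,.15],down(a)); r.gripper_to(.05)
r.move_straight(c+[0,0,.069]); st("down")
r.gripper_to(0); st("grip")
yaw=-.037; tgt=yaw-np.pi/2
for k in range(1,4):
    r.move_straight(c+[0,0,.069],down(a+(tgt-a)*k/3),speed=.05); st(k)
E
```

```text
down 4.37 [0.504  0.0534 0.0695] F [-0.4422  0.4841  0.1232] M [-0.0088  0.122  -0.0127] 0.05011585684482652 0.0
grip 5.03 [0.5035 0.0536 0.0692] F [-1.5001  1.0253  2.8289] M [0.0893 0.2937 0.0724] 0.01383982920204642 29.99621272087097
1 5.47 [0.5031 0.054  0.0692] F [-2.8594  2.8583  6.2052] M [ 0.5073  0.6054 -0.0263] 0.013690426478291438 30.001076459884644
2 5.92 [0.5029 0.0545 0.0692] F [-2.5765  4.703   6.3172] M [ 0.84    0.7335 -0.0174] 0.013846293105685584 30.00103622674942
3 6.36 [0.5028 0.0551 0.0692] F [-2.8848  6.5997  6.7013] M [ 1.2382  0.69   -0.0208] 0.013542847004504772 30.000859200954437
```

```bash
python3 - <<'E'
from h import *
np.set_printoptions(precision=4,suppress=True)
r.gripper_to(.045); p=r.sense()["ee_pos"]; print(p)
r.move_straight([p[0],p[1],.16],speed=.25)
ak=.77-np.pi/2; k=np.array([.542,-.220,0])
r.goto(k+[0,0,.15],down(ak)); print(r.sense()["t"])
for n in ("scene","top"):
    s=imaging.snapshot(n); P=cloud(s)
    for c in ((.503,.054),(.5415,-.221)):
        h=.088 if c[1]>0 else .049
        K=P[(np.hypot(*(P[:,:2]-c).T)<.03)&(abs(P[:,2]-h)<.006)]
        if len(K)<9: print(n,len(K)); continue
        rc=cv2.minAreaRect((K[:,:2]*1000).astype(np.float32)); l,v=np.linalg.eigh(np.cov(K[:,:2].T))
        print(n,len(K),K.mean(0),rc,np.arctan(v[1,1]/v[0,1]))
    if n=="top":
        o=[]
        for c in ((.505,.055,.07),(.508,.190,.055)):
            u,v=proj(np.array(c),s).astype(int); o.append(cv2.resize(s["image"][v-24:v+24,u-24:u+24],(384,384),interpolation=cv2.INTER_CUBIC))
        cv2.imwrite("pics/t1.png",np.hstack(o))
E
```

```text
[0.5035 0.0534 0.069 ]
8.7417
scene 75 [0.5017 0.0509 0.086 ] ((504.0008544921875, 53.04299545288086), (42.358402252197266, 17.48204231262207), 1.5434815883636475) -0.053019149438515725
scene 102 [ 0.5385 -0.2248  0.047 ] ((540.5592041015625, -223.89674377441406), (47.33420944213867, 17.36589813232422), 42.54608917236328) 0.7403613701103404
top 52 [0.5151 0.056  0.0881] ((513.8784790039062, 55.36695861816406), (13.75520133972168, 22.201589584350586), 88.78106689453125) -0.3579605876156119
top 0
```

View pics/t1.png

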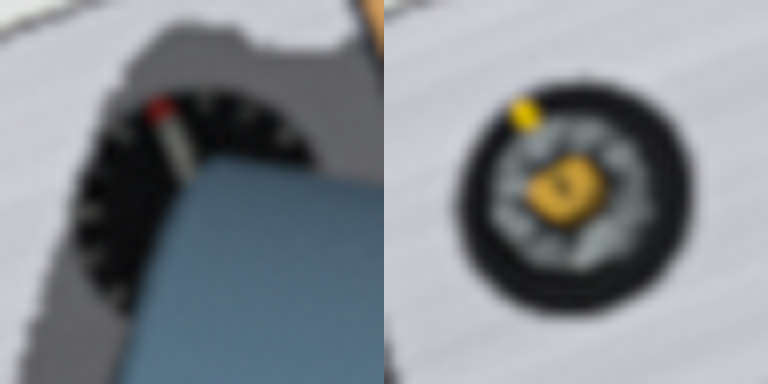

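The pointer now lines up with the red mark (crop px 165,120), so the trim is at zero. Next I grasp the knob.

```bash
cat >> h.py <<'E'
np.set_printoptions(precision=4,suppress=True)
def st(l): s=r.sense(); print(l,round(s["t"],2),s["ee_pos"],"F",s["wrist_force"],"M",s["moment"],s["finger_gap"].round(4),s["grasp_force"].round(1)); return s
E
python3 - <<'E'
from h import *
ak=.77-np.pi/2; k=np.array([.542,-.220,0])
r.move_straight(k+[0,0,.030]); st("d"); r.gripper_to(0); st("grip")
r.move_straight(k+[0,0,.16],speed=.2); st("lift")
sh=np.array([.5078,.1906,0]); r.goto(sh+[0,0,.145],down(.14-np.pi/2)); st("over")
s=imaging.snapshot("scene"); P=cloud(s)
m=spotter.silhouettes("knob",s); print([x["score"] for x in m][:2])
K=cloud(s,m[0]["mask"]); print(len(K),K.mean(0),K.min(0),K.max(0))
for t in ("knob","shaft_top"):
    for d in spotter.spot_point(t,s)[:1]: print(t,d["score"],w(d["point"],s))
u,v=proj(sh+[0,0,.1],s).astype(int); cv2.imwrite("pics/o.png",cv2.resize(s["image"][v-40:v+40,u-40:u+40],(560,560),interpolation=cv2.INTER_CUBIC))
E
```

```text
Traceback (most recent call last):
  File "h.py", line 15, in st
    def st(l): s=r.sense(); print(l,round(s["t"],2),s["ee_pos"],"F",s["wrist_force"],"M",s["moment"],s["finger_gap"].round(4),s["grasp_force"].round(1)); return s
                                                                                                     ^^^^^^^^^^^^^^^^^^^^^
AttributeError: 'float' object has no attribute 'round'
```

```bash
sed -i 's/s\["finger_gap"\].round(4),s\["grasp_force"\].round(1)/round(s["finger_gap"],4),round(s["grasp_force"],1)/' h.py
python3 - <<'E'
from h import *
k=np.array([.542,-.220,0])
st("d"); r.gripper_to(0); st("grip")
r.move_straight(k+[0,0,.16],speed=.2); st("lift")
sh=np.array([.5078,.1906,0]); r.goto(sh+[0,0,.145],down(.14-np.pi/2)); st("over")
s=imaging.snapshot("scene")
m=spotter.silhouettes("knob",s); print([x["score"] for x in m][:2])
if m: K=cloud(s,m[0]["mask"]); print(len(K),K.mean(0),K.min(0),K.max(0))
for t in ("knob","shaft_top"):
    for d in spotter.spot_point(t,s)[:1]: print(t,d["score"],w(d["point"],s))
u,v=proj(sh+[0,0,.1],s).astype(int); cv2.imwrite("pics/o.png",cv2.resize(s["image"][v-40:v+40,u-40:u+40],(560,560),interpolation=cv2.INTER_CUBIC))
E
```

```text
d 9.79 [ 0.5427 -0.2203  0.0309] F [-0.2346  0.1569 -0.273 ] M [-0.0656  0.0906  0.061 ] 0.0448 0.0
grip 10.37 [ 0.5423 -0.2202  0.0303] F [-0.8795 -0.7713  2.2873] M [-0.0052  0.1372  0.0477] 0.0158 30.0
lift 11.17 [ 0.5412 -0.2195  0.1587] F [-0.0632 -0.2193 -0.4438] M [-0.1017  0.1535  0.0365] 0.0157 30.0
over 12.69 [0.5081 0.1899 0.1447] F [-0.406  -0.6722 -1.232 ] M [-0.0558  0.1847 -0.0274] 0.0155 30.0
[0.85]
344 [0.4949 0.1788 0.1367] [0.4794 0.1618 0.0527] [0.5657 0.224  0.1657]
shaft_top 0.71 [0.5081 0.1898 0.0762]
```

View pics/o.png

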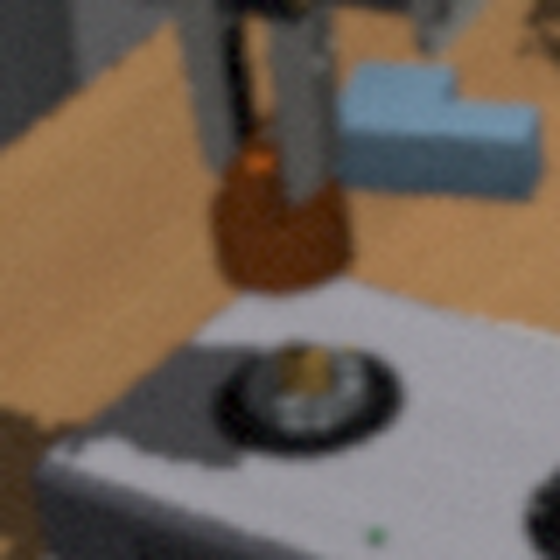

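The held knob is upright above the shaft. After perspective correction the lateral offset is about 1 mm or less, so I descend with force checks.

```bash
python3 - <<'E'
from h import *
sh=np.array([.5078,.1906,0])
for z in (.112,.106,.104,.102,.100,.098,.096):
    r.move_straight(sh+[0,0,z],speed=.04); s=st(z)
    if abs(s["wrist_force"][2])>14: break
E
```

```text
0.112 13.87 [0.508  0.1907 0.1122] F [ 0.1383  1.4276 -0.4862] M [0.0363 0.1531 0.0259] 0.0156 30.0
0.106 14.17 [0.5075 0.1905 0.1057] F [-0.2905  0.5079 -0.9165] M [-0.0524  0.1095  0.0628] 0.0154 30.0
0.104 14.42 [0.508  0.1906 0.1041] F [ 1.2491 -0.2243 -0.5044] M [-0.0106  0.0131  0.034 ] 0.0156 30.0
0.102 14.67 [0.5089 0.1907 0.1025] F [ 2.4239 -0.1324  1.1331] M [ 0.0525 -0.4381 -0.0297] 0.0159 30.0
0.1 14.92 [0.5091 0.1908 0.1004] F [5.0633 1.4529 0.9005] M [ 0.1348 -0.9858  0.0208] 0.0156 30.0
0.098 15.17 [0.5091 0.1907 0.0982] F [5.6384 0.9637 0.0346] M [ 0.1992 -1.1729  0.0066] 0.0158 30.0
0.096 15.42 [0.5092 0.1907 0.0962] F [5.4995 0.7429 0.5043] M [ 0.1776 -1.1869  0.0136] 0.0156 30.0
```

```bash
python3 - <<'E'
from h import *
sh=np.array([.5093,.1907,0])
for z in (.096,.093,.090,.087,.085,.083,.0815):
    r.move_straight(sh+[0,0,z],speed=.03); s=st(z)
    if s["wrist_force"][2]>25: break
r.wait(.5); st("end")
E
```

```text
0.096 15.67 [0.5095 0.1907 0.0959] F [5.4502 1.4245 0.8749] M [ 0.1313 -0.7627  0.0192] 0.0162 30.0
0.093 15.92 [0.5095 0.1907 0.0929] F [4.7612 0.7773 0.1491] M [ 0.1495 -0.8216  0.0006] 0.0155 30.0
0.09 16.17 [0.5096 0.1907 0.0901] F [3.8258 0.8502 2.9622] M [ 0.1312 -0.7597  0.0672] 0.0157 30.0
0.087 16.42 [0.5096 0.1907 0.0873] F [ 4.0825 -0.0038  4.3545] M [ 0.1341 -0.6299  0.0347] 0.0158 30.0
0.085 16.67 [0.5096 0.1907 0.0855] F [ 5.0153 -0.2197  6.9043] M [ 0.044  -0.5187  0.0154] 0.0158 30.0
0.083 16.92 [0.5098 0.1907 0.0851] F [-0.353  -0.634  17.7968] M [-0.1656  0.2732  0.045 ] 0.0161 30.0
0.0815 17.17 [0.51   0.1907 0.085 ] F [-3.1056 -1.9658 27.6612] M [-0.2877  0.8329 -0.038 ] 0.0157 30.0
end 17.67 [0.51   0.1907 0.085 ] F [-3.5377 -1.5771 27.8843] M [-0.3566  0.8487 -0.0025] 0.0158 30.0
```

```bash
python3 - <<'E'
from h import *
r.move_straight([.5095,.1907,.083],speed=.03); r.wait(.4); st("end")
s=imaging.snapshot("scene"); t=imaging.snapshot("top"); o=[]
for s,c,h in ((s,(.505,.12,.08),48),(t,(.505,.055,.07),40)):
    u,v=proj(np.array(c),s).astype(int); o.append(cv2.resize(s["image"][v-h:v+h,u-h:u+h],(400,400),interpolation=cv2.INTER_CUBIC))
cv2.imwrite("pics/e.png",np.hstack(o))
E
```

```text
end 18.32 [0.5099 0.1907 0.0851] F [-1.0856  0.1183 17.9301] M [-0.138   0.1947  0.0697] 0.0156 30.0
```

View pics/e.png

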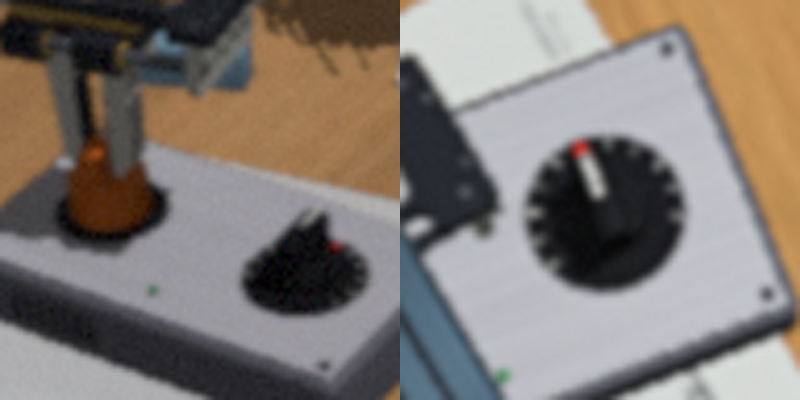

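The knob is seated on the plate (left, px 110,200), and the trim pointer lines up with the red mark (right, px 585,150).

```bash
python3 -c "
from plant import r
print(r.job_done())"
```

```text
the job is handed in; nothing more can be done
None
```

I handed the job in with the trim pointer at the red zero mark and the orange knob still gripped and pressed to its stop on the D-shaft (about 18 N down) at about 18 of the 54 s; no verdict came back, and I didn't re-measure the bystanders.

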